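# Lever open the filter housing and brush out its bore

### The job

Take the red-handled blade, lever up the yellow tab of the blue filter housing's cover with it and turn the cover right over until it lies open, then lay the blade back on the black mat. Take the brush from the grey pot, scrub the bore with it (down to the bottom three times, drawing it up in between until the bristle head comes to the mouth), and stand the brush back in its pot. Leave the cover open and do not disturb the can, the blue seal ring or the caliper.

Things in the scene. Friction and masses are not known exactly. Their poses are not given: they have to be found in the camera images.
- housing: Blue round filter housing fixed to the bench, diameter 80, 110 high, on a dark foot disc (diameter 112, 8 thick); bore of diameter 68, open at the top. Origin: centre of the underside, z up. Cover tab on its -x side, hinge on +x. Under the tab a fixed aluminium ledge (44 wide, reaching 60 out in -x, top at z 99) leaves a slot 11 high between ledge and tab for the blade. (mm)
- bore_floor (a point): Centre of the bore's floor, 10 above the bench; the bore is 100 deep from here up to the mouth. (mm)
- bore_mouth (a point): Centre of the housing's mouth, 110 above the bench: the height of the shut cover's underside. (mm)
- cover (a joint): Hinge of the cover (rad): 0 shut, grows as it turns up and over, stop at 2.9 (lying nearly flat on the far side). Hinge axis along the housing's y, at housing x +46, z 110. The cover is a 5 thick aluminium disc of diameter 84, 120 g, with a little hinge friction; it falls open by itself past about 1.8 and falls shut below about 1.3. (mm)
- cover_tab (a point): Middle of the outer edge of the cover's yellow tab, on its underside; 106 from the hinge axis. The tab is 30 wide, 5 thick and stands out 18 beyond the disc. (mm)
- mat: Black rubber mat fixed to the bench, 260 (x) by 150 (y) by 4. Origin: centre of its underside. (mm)
- blade: Prying blade, 150 g, lying on the mat. Red handle 100 long (x), 20 wide (y), 24 high (z); from its front (+x) end stands a flat steel blade 85 long, 22 wide, 3 thick, at the handle's mid-height. Origin: centre of the handle's underside; it balances about 20 in front of the origin. (mm)
- blade_tip (a point): Tip of the blade: 135 in front (+x) of the blade's origin, 12 above its underside. (mm)
- pot: Grey brush pot fixed to the bench, outside diameter 80 (foot disc diameter 100), 70 high, inside diameter 72, inner floor 8 above its underside. Origin: centre of the underside. (mm)
- brush: Long round brush, 100 g, standing upright in the pot, 215 long. Green and white bristle head at the bottom 50 high (looks 61 across, its solid core is 52), thin steel stem of diameter 8 up to 125, orange handle of diameter 22 from 125 to 215. Origin: centre of the flat lower end of the head; z runs up the handle. (mm)
- brush_grip (a point): On the brush's axis in its handle, 175 above its lower end (40 below the handle's top): a place to grip. (mm)
- can: Bystander: closed can, diameter 56, 130 high, standing. Origin: centre of its underside. (mm)
- seal: Bystander: blue seal ring, outside diameter 80, 10 high, lying on the bench. Origin: centre of its underside. (mm)
- caliper: Bystander: steel caliper lying on the bench, 150 long (y), jaws to its +x, 10 high. Origin: middle of its beam's underside. (mm)
Mind the look-alikes: they are no part of the job. There is more than one size of the blade; the job needs the larger.

How it is judged:
By the outcome, as a careful person would: the job done as asked, in the order asked, and still so for the second after the job is handed in, with the robot touching nothing.
It also fails if it takes over 67 s, if anything falls off the work surface, if the arm or the gripper's body presses on something with over 40 N, if the wrist force passes 120 N, or if a joint passes its speed limit or range.

### The arm

A 6-joint arm with a two-finger parallel gripper is mounted at the origin on the work surface. World frame = base frame: x ahead of the robot, y to its left, z up, the work surface at z = 0. Lengths are in m, angles in degrees, forces in N, time in s.
With the tool pointing down it reaches from about 0.4 to 0.825 m from the base axis. Payload 7 kg.
Tool frame: the origin (TCP) lies midway between the tips of the shut fingers; the grasp point (between the pads) lies ctrl.grasp_offset behind it (ctrl.grasp_offset is the distance from the TCP to the grasp point, in m); z points along the fingers, y is the line along which they close (so a half turn about z gives the same grasp; the last joint's range is limited). The gripper opens to 88 mm and grips with 3 to 60 N. Pads are 19 mm wide; open, the fingers measure 130 mm over their backs; the gripper's body (78 mm by 193 mm) begins 47 mm behind the grasp point.
Start: joints at [83.085, 20.546, 0.682, 0, -70.136, -16.507], TCP at [0.268, 0.619, 0.227] pointing down, gripper open.
Joint ranges: [-176.03, 176.03], [-82.01, 121.73], [-58.28, 71.71], [-173.87, 95.51], [-174.79, -0.11], [-173.66, 173.66]. Speed limits (degrees/s): [136.94, 136.94, 172.46, 180, 180, 180].

### API

Orientations are given as [roll, pitch, yaw] about the fixed x, y, z axes, in that order (R = Rz(yaw) Ry(pitch) Rx(roll)).
In Python, from plant import ctrl gives the robot as it stands. The module is installed in compiled form; this text tells all that it offers.
- The arm moves only by the tool send_rows, never from a script. Its argument "increments" is a list that holds one entry, the list of rows, each a list of 4 numbers: the shift along the world's x, y, z normalised to -1 to 1, where 1 is 0.2 m, then the turn about the world's z normalised to -1 to 1, where 1 is 1.5 rad. In form: [[[x, y, z, roll], ...]]. A call has 1 to 12 rows; each row is the pose to reach, as a shift and turn from the pose commanded when the call began; what a row does not reach only later rows make up. A row lasts 1/8 s, in which the tool goes at most 62.5 mm and 10.7 degrees, less where a joint would pass 70% of its speed; a pose out of reach is approached as far as the arm can. A call with a number of a shift or a turn outside -1 to 1 is refused whole. A call with a gripper value outside its range is refused whole. "jaw" is the opening, from 0 (shut) to 1 (fully open), set as the call begins (left out, the last holds). The fingers move at their own pace and stop on an object; the grip force is fixed at half the most. Time passes only in rows, so rows that repeat a pose let the fingers close. It gives the time, the measured TCP pose, the force, the opening and the grip force at its end, in the units of the state.
- ctrl.get_obs(): the state, without advancing time (a new reading comes with each control period).
- ctrl.snapshot(name): name is "side" or "top"; returns the picture (384x512x3 uint8, red, green, blue); there is no depth.
- ctrl.calibration(name): a dict with "mtx" (3x3 intrinsics, pixels), "eye" and "attitude" of the camera in the world. Camera axes: x right, y up, looking along -z (the intrinsics and any distortion apply to the point x, -y, -z); pixel columns grow to the right and rows downward; lengths in m; the calibration is good to about 2 mm. A picture is of the moment at which its call begins. calibration takes no time and is no camera call.
- ctrl.close_job(): hands the job in; it is judged then, once.
Trained networks look in the newest picture that a camera, given by its name, has taken for a name from the list of things; names that differ only in an ending like _2 or _b are one class to them, and where a whole thing is asked for, a point or a joint stands for the part that bears it (a point fixed in the world has none). Each returns a list of dicts, best first, with "conf" (0 to 1); they miss things now and then, are a little off and sometimes report something else, mostly with a low value. They report only what shows in the picture. A call takes as long as a camera call. They do not tell look-alikes from the thing itself.
- ctrl.trace(thing, camera): "mask" (384x512 bool, what is visible of it) and "bbox" ([left, top, right, bottom] in pixels, round what is visible of it).
- ctrl.spot_point(thing, camera): "pixel" ([row, column] in pixels: a listed point, or the origin of a listed thing).
The state is a dict: "clock": time; "joint_pos": joint angles; "qvel": joint speeds; "tau": joint torques, N m; "tool_pos": TCP position; "orientation": TCP orientation; "force": force on the tool from outside, world axes, zero at the start; "moment": the same for the moment, N m; "opening": finger opening in m; "gripper_force": force on a finger pad.
Only numpy, scipy, OpenCV 4.12 (cv2) and the standard library are available. Lean on these libraries where they do the work, as an engineer would, in place of code of your own. Each camera call takes 0.05 s, during which the arm holds its last target. There are 200 camera calls.

## Working session

There is one attempt and no reset: what is moved stays moved. The work goes in short steps, Python scripts to look and compute and a tool call to move; the robot and the scene stay as the last step left them, time stands still between calls to the robot, and variables do not carry over. Pictures are saved under pics/ and viewed, at most 10 in all, crops included, and the job is handed in when it is done.

Besides the shell and the picture viewer there is one more tool, called after ">>>" as name(argument=value, ...) on one line, values as JSON. send_rows: Moves the arm, as the interface text tells. Its arguments: {"type":"object","properties":{"increments":{"type":"array"},"jaw":{"type":"number"}},"required":["increments"]}

```bash
mkdir -p pics; cat > h.py <<'E'
import numpy as np, cv2
from plant import ctrl
def snap(n,f=None):
    im=np.array(ctrl.snapshot(n))
    if f: cv2.imwrite('pics/'+f,im[:,:,::-1])
    return im
def cal(n):
    c=ctrl.calibration(n); return np.array(c['mtx']),np.array(c['eye']),c['attitude']
def rot(a):
    a=np.array(a,float)
    if a.shape==(3,3): return a
    from scipy.spatial.transform import Rotation as R
    return R.from_euler('xyz',a,degrees=True).as_matrix()
def ray(n,px):  # px row,col
    K,e,a=cal(n); d=np.linalg.inv(K)@[px[1],px[0],1]; d=rot(a)@(d*[1,-1,-1]); return e,d
def atz(n,px,z):
    e,d=ray(n,px); return e+d*(z-e[2])/d[2]
def proj(n,p):
    K,e,a=cal(n); q=rot(a).T@(np.array(p)-e); q=K@(q*[1,-1,-1]); return q[1]/q[2],q[0]/q[2]
E
python3 - <<'E'
from h import *
for n in('top','side'):
    print(ctrl.calibration(n)); snap(n,n+'0.png')
print(ctrl.get_obs(),ctrl.grasp_offset)
Z=dict(housing=0,bore_mouth=.11,cover_tab=.11,mat=0.004,blade=.004,blade_tip=.016,pot=0,brush=.008,brush_grip=.183,can=0,seal=0,caliper=0)
for t,z in Z.items():
    for n in('top','side'):
        for r in ctrl.spot_point(t,n)[:3]:
            print(t,n,round(r['conf'],2),np.round(r['pixel'],1),np.round(atz(n,r['pixel'],z),3))
E
```

```text
{'mtx': array([[468.8640451 ,   0.        , 257.83504765],
       [  0.        , 468.8640451 , 192.86320541],
       [  0.        ,   0.        ,   1.        ]]), 'eye': array([0.29939913, 0.06324653, 1.43329871]), 'attitude': array([  6.71256267,   0.83595387, -90.27275276])}
{'mtx': array([[352.41504657,   0.        , 249.6635197 ],
       [  0.        , 352.41504657, 190.92011731],
       [  0.        ,   0.        ,   1.        ]]), 'eye': array([ 0.37441289, -0.70603628,  0.84795424]), 'attitude': array([46.47515305, -0.62367217, -5.33017963])}
{'clock': 0.1, 'joint_pos': array([ 8.30849536e+01,  2.05876031e+01,  6.38832488e-01, -1.61875250e-02,
       -7.01353698e+01, -1.65083094e+01]), 'qvel': array([-0.03066404, -0.06225772,  0.17690722, -0.01042644, -0.03907964,
       -0.01948212]), 'tau': array([-1.47123268e-03, -5.84162378e+01,  2.93751365e+01,  7.01546699e+00,
        1.02157283e-02, -4.41871282e-05]), 'tool_pos': array([0.26817285, 0.61897073, 0.22571673]), 'orientation': array([ 1.79915004e+02, -9.32005888e-03, -2.34288605e+01]), 'force': array([-0.12824691, -0.0103194
[... 1163 characters left out ...]
 -0.329  0.   ]
pot side 0.72 [329.3 315.8] [ 0.584 -0.327  0.   ]
brush top 0.75 [159.4 396.9] [ 0.568 -0.345  0.008]
brush side 0.63 [325.8 312.3] [ 0.575 -0.321  0.008]
brush_grip top 0.77 [143.  407.3] [ 0.58  -0.324  0.183]
brush_grip top 0.43 [169.1 296. ] [ 0.511 -0.023  0.183]
brush_grip side 0.67 [290.9 327.6] [ 0.582 -0.329  0.183]
can top 0.67 [208.1 387.2] [ 0.419 -0.312  0.   ]
can top 0.54 [112.4 304.9] [ 0.721 -0.066  0.   ]
can side 0.61 [329.7 248.1] [ 0.416 -0.313  0.   ]
seal top 0.59 [118.1 231.3] [0.705 0.166 0.   ]
seal side 0.55 [188.5 317.4] [0.706 0.175 0.   ]
caliper top 0.89 [113.1 306.7] [ 0.719 -0.071  0.   ]
caliper side 0.68 [244.4 338. ] [ 0.711 -0.073  0.   ]
```

```bash
python3 - <<'E'
import cv2
a=cv2.imread('pics/top0.png')[90:300,110:420]
cv2.imwrite('pics/topc.png',cv2.resize(a,None,fx=2.5,fy=2.5,interpolation=cv2.INTER_CUBIC))
a=cv2.imread('pics/side0.png')[110:360,130:400]
cv2.imwrite('pics/sidec.png',cv2.resize(a,None,fx=2.4,fy=2.4,interpolation=cv2.INTER_CUBIC))
E
```

```text
(no output)
```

View pics/topc.png

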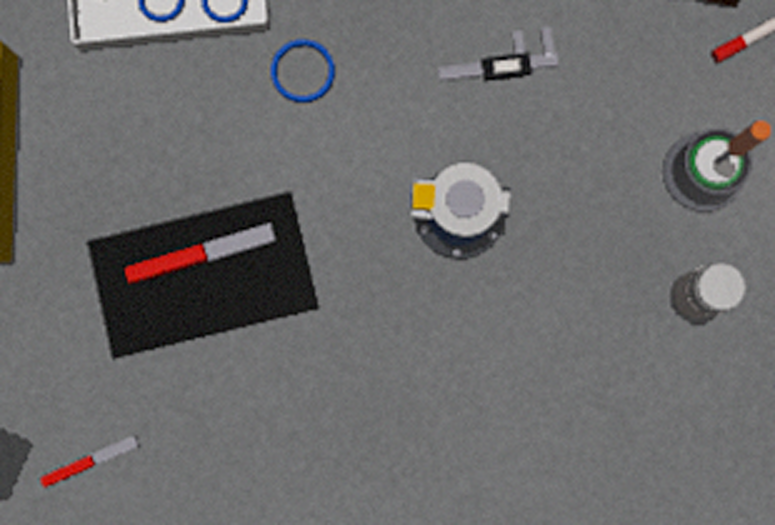

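View pics/sidec.png

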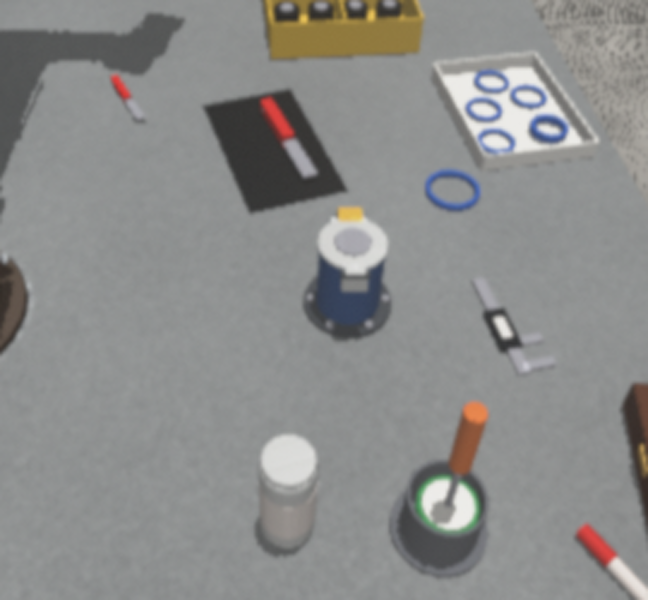

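Blade candidates: the one on the mat at top [193,177] with a handle of about 33 px (100 mm), and the small one off the mat at [276,137] with a handle of about 22 px. The one on the mat fits the description because its handle is 100 mm long and it lies on the mat. The crop above already shows both enlarged. The yellow tab is at about [168,279] and faces +y. The pot and brush are at about [155,395].

```bash
python3 - <<'E'
from h import *
im=cv2.imread('pics/top0.png'); hsv=cv2.cvtColor(im,cv2.COLOR_BGR2HSV).astype(int); H,S,V=hsv[...,0],hsv[...,1],hsv[...,2]
sub=np.zeros(H.shape,bool)
def reg(m,r0,r1,c0,c1):
    s=np.zeros(m.shape,bool); s[r0:r1,c0:c1]=1; return m&s
def W(m,z):
    p=np.argwhere(m); return np.array([atz('top',q,z)[:2] for q in p])
red=reg(((H<8)|(H>172))&(S>130)&(V>80),170,215,150,230)
p=W(red,.028); c=p.mean(0); u,s,vt=np.linalg.svd(p-c); d=vt[0]*(-np.sign(vt[0][1])); t=(p-c)@d; w=(p-c)@vt[1]
print('handle c',c,'ang',np.degrees(np.arctan2(d[1],d[0])),'L',np.ptp(t),'W',np.ptp(w),'mid',c+d*(t.max()+t.min())/2)
allb=reg(((((H<8)|(H>172))&(S>130)&(V>80))|((V>110)&(S<60))),170,205,155,222)
p=W(allb,.02);c=p.mean(0);u,s,vt=np.linalg.svd(p-c); d=vt[0]*(-np.sign(vt[0][1])); t=(p-c)@d
print('whole ang',np.degrees(np.arctan2(d[1],d[0])),'L',np.ptp(t),'tip',c+d*t.max(),'back',c+d*t.min())
yel=reg((H>18)&(H<32)&(S>140)&(V>100),155,185,265,295); p=W(yel,.115); print('yel',p.mean(0),np.ptp(p,0),yel.sum())
gr=reg((S<40)&(V>130),150,190,270,318); cs,_=cv2.findContours(gr.astype(np.uint8),0,1); k=max(cs,key=cv2.contourArea)
p=W(gr,.115); print('cover bbox',p.min(0),p.max(0),'minEncl',cv2.minEnclosingCircle(k))
# knob darker disc
# side: yellow, red
im=cv2.imread('pics/side0.png'); hsv=cv2.cvtColor(im,cv2.COLOR_BGR2HSV).astype(int); H,S,V=hsv[...,0],hsv[...,1],hsv[...,2]
yel=reg((H>18)&(H<32)&(S>140)&(V>100),190,205,265,290); print('side yel',[atz('side',q,.1125) for q in [np.argwhere(yel).mean(0)]],yel.sum())
red=reg(((H<8)|(H>172))&(S>130)&(V>80),145,175,230,265);q=np.argwhere(red).mean(0);print('side red',atz('side',q,.024))
for t in('cover','housing','brush','pot'):
  r=ctrl.trace(t,'top')
  for x in r[:2]: print(t,x['conf'],x['bbox'])
# triangulation of brush_grip
def tri(a,b):
    (e1,d1),(e2,d2)=ray('top',a),ray('side',b); A=np.stack([d1,-d2],1); s=np.linalg.lstsq(A,e2-e1,rcond=None)[0]; x,y=e1+s[0]*d1,e2+s[1]*d2; return (x+y)/2,np.linalg.norm(x-y)
print(tri((143,407.3),(290.9,327.6)))
print(tri((168.5,275.1),(196,273.9)))
E
python3 -c "
import cv2
a=cv2.imread('pics/top0.png')[150:192,262:320];cv2.imwrite('pics/cov.png',cv2.resize(a,None,fx=12,fy=12,interpolation=2))"
```

```text
handle c [0.46008404 0.33148815] ang -73.38039472863271 L 0.09937878909358855 W 0.021666575956425134 mid [0.46011513 0.331384  ]
whole ang -92.50570509480637 L 0.19800459676175766 tip [0.48949745 0.2012839 ] back [0.49815399 0.39909918]
yel [0.52486476 0.02147056] [0.02895185 0.02299651] 87
cover bbox [ 0.47904606 -0.07835069] [0.56287166 0.03554362] minEncl ((293.7339172363281, 169.9795379638672), 20.36263084411621)
side yel [array([0.5273284 , 0.02531817, 0.1125    ])] 31
side red [0.46231423 0.33175016 0.024     ]
cover 0.75 [275.4, 156.2, 311.9, 182.0]
housing 0.86 [275.4, 156.6, 315.4, 190.8]
brush 0.81 [387.6, 138.3, 418.3, 166.1]
pot 0.82 [372.9, 141.9, 413.0, 174.7]
pot 0.24 [385.1, 140.4, 414.7, 164.1]
(array([ 0.58247074, -0.32616432,  0.17820765]), np.float64(0.0028930190040731955))
(array([0.52377757, 0.03229089, 0.1165909 ]), np.float64(0.00028066401293403077))
```

View pics/cov.png

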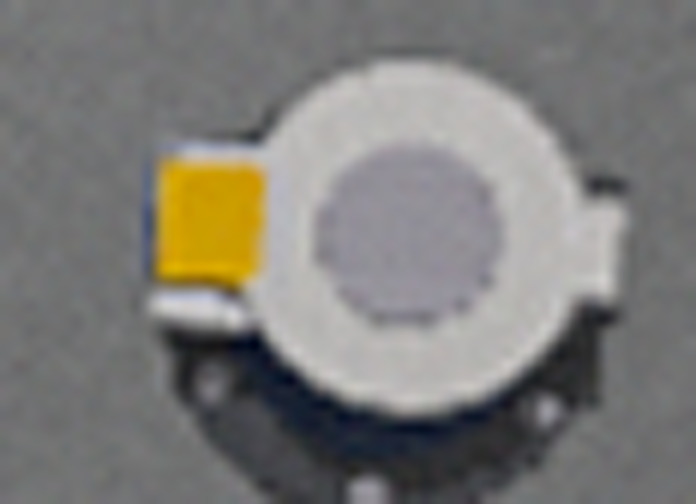

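The crop shows the cover disc centred at about (297,169.5), the tab at about (279.7,168.3) and the hinge lug at about (312.5,170.8). The tab points towards +y.

```bash
python3 - <<'E'
from h import *
f=lambda x,y:(150+y/12-.46,262+x/12-.46)
T=atz('top',f(212,220),.115);C=atz('top',f(417,235),.115);H=atz('top',f(600,250),.113);E=atz('top',f(157,220),.115)
print(T,C,H,E,np.degrees(np.arctan2(*(H-T)[1::-1])),np.linalg.norm((C-T)[:2]),np.linalg.norm((C-E)[:2]))
d=np.array([np.cos(np.radians(-73.4)),np.sin(np.radians(-73.4))]);o=np.array([.4605,.3315]);print('tip',o+.135*d,proj('top',[*(o+.135*d),.016]),proj('side',[*(o+.135*d),.016]))
print(ctrl.get_obs()['orientation'],ctrl.get_obs()['clock'])
E
```

```text
[0.52591402 0.02054433 0.115     ] [ 0.52195773 -0.02799136  0.115     ] [ 0.51837731 -0.07144546  0.113     ] [0.52600886 0.03358887 0.115     ] -94.68377145684995 0.048696668246816364 0.06171333328675005
tip [0.49906793 0.20212645] (np.float64(182.47141173827163), np.float64(218.84724618136474)) (np.float64(183.17647316062337), np.float64(258.4064068982795))
[ 1.79997887e+02  3.20150677e-04 -2.34227032e+01] 1.5
```

>>> send_rows(increments=[[[0.5,-0.5,-0.1,-0.3],[0.99,-1,-0.4,-0.592],[0.99,-1,-0.4,-0.592],[0.99,-1,-0.4,-0.592],[0.99,-1,-0.4,-0.592],[0.99,-1,-0.4,-0.592],[0.99,-1,-0.4,-0.592]]], jaw=0.6)

```text
clock: 2.38
tool_pos: [0.4666, 0.4195, 0.1468]
orientation: [-180.0, 0.0, -74.3]
force: [0.4, 0.8, 0.3]
opening: 0.0523
gripper_force: 0.0
```

>>> send_rows(increments=[[[0,-0.54,-0.1,0],[0,-0.54,-0.1,0],[0,-0.54,-0.4,0],[0,-0.54,-0.6,0],[0,-0.54,-0.685,0],[0,-0.54,-0.685,0],[0,-0.54,-0.685,0]]])

```text
clock: 3.25
tool_pos: [0.4666, 0.3127, 0.0107]
orientation: [-179.9, 0.1, -74.2]
force: [0.5, -0.1, 1.0]
opening: 0.0524
gripper_force: 0.0
```

>>> send_rows(increments=[[[0,0,0,0],[0,0,0,0],[0,0,0,0],[0,0,0,0],[0,0,0,0]]], jaw=0.0)

```text
clock: 3.88
tool_pos: [0.4667, 0.3116, 0.0099]
orientation: [-180.0, 0.0, -74.3]
force: [0.6, -1.2, 3.6]
opening: 0.02
gripper_force: 30.0
```

>>> send_rows(increments=[[[0,0,0.1,0],[0,0,0.3,0],[0.1,-0.1,0.55,-0.1],[0.3,-0.4,0.55,-0.235],[0.36,-0.6,0.5,-0.235],[0.36,-0.65,0.445,-0.235],[0.36,-0.65,0.445,-0.235],[0.36,-0.65,0.445,-0.235]]])

```text
clock: 4.88
tool_pos: [0.5383, 0.1823, 0.0987]
orientation: [-180.0, -0.0, -94.4]
force: [-0.3, -0.1, -0.8]
opening: 0.0196
gripper_force: 30.0
```

```bash
cat > look.py <<'E'
from h import *
import sys
f=sys.argv[1]; a=[]
for n in('top','side'):
    im=snap(n); r=ctrl.spot_point('blade_tip',n)
    b=r[0]['pixel'] if r else None
    for x in r[:2]: print(n,'tip',round(x['conf'],2),np.round(x['pixel'],1),atz(n,x['pixel'],.1045).round(4))
    a.append(im)
p=ctrl.get_obs(); print(p['tool_pos'].round(4),p['orientation'].round(2),p['clock'])
y=np.radians(p['orientation'][2]); q=p['tool_pos']+np.array([.115*np.cos(y),.115*np.sin(y),.006])
print('exp tip',q.round(4),proj('top',q),proj('side',q))
c=[a[0][130:215,240:330],a[1][145:255,225:315]]
c=[cv2.resize(k[:,:,::-1],(390,int(390*k.shape[0]/k.shape[1])),interpolation=2) for k in c]
h=max(k.shape[0] for k in c); c=[cv2.copyMakeBorder(k,0,h-k.shape[0],0,5,0) for k in c]
cv2.imwrite('pics/'+f,np.hstack(c))
E
python3 look.py a.png
```

```text
top tip 0.7 [171.1 264.2] [0.5187 0.0633 0.1045]
side tip 0.65 [161.3 186.2] [0.2566 0.2334 0.1045]
side tip 0.56 [191.  275.2] [0.5332 0.0659 0.1045]
[0.5383 0.1824 0.0989] [-1.7997e+02  2.0000e-02 -9.4410e+01] 5.075
exp tip [0.5295 0.0678 0.1049] (np.float64(167.36961446011043), np.float64(262.6236086509543)) (np.float64(190.55099309656154), np.float64(273.90953323781986))
```

View pics/a.png

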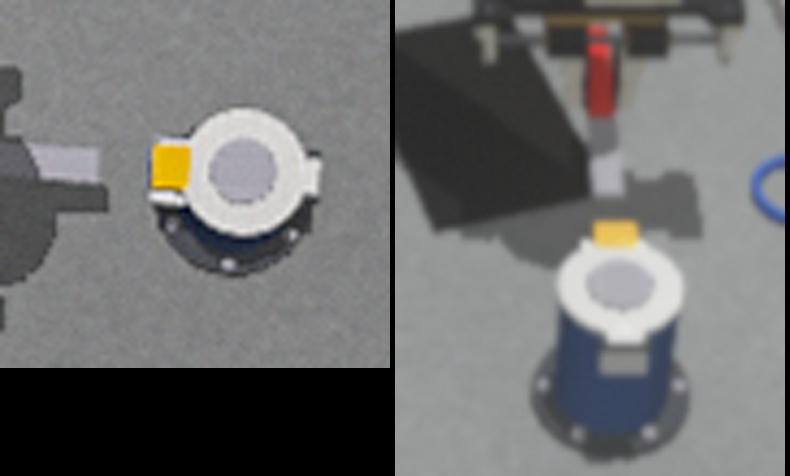

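The top half shows the tip at (262.6,167.8), in line with the tab at row 167. The side half shows the tip at (273.9,189.6), about 1 px from where I expected it. Next I insert the blade.

>>> send_rows(increments=[[[-0.01,-0.1,0,0],[-0.015,-0.18,0,0],[-0.02,-0.22,0,0],[-0.02,-0.26,0,0],[-0.02,-0.26,0,0],[-0.02,-0.26,0,0]]])

```text
clock: 5.82
tool_pos: [0.5345, 0.1295, 0.0986]
orientation: [-180.0, 0.0, -94.5]
force: [0.5, 0.9, -1.3]
opening: 0.0198
gripper_force: 30.0
```

>>> send_rows(increments=[[[0,0,0.02,0],[0,0,0.04,0],[0,0,0.06,0],[0,0,0.08,0],[0,0,0.08,0]]])

```text
clock: 6.45
tool_pos: [0.5346, 0.1296, 0.1151]
orientation: [-180.0, 0.0, -94.5]
force: [0.4, 0.5, -2.3]
opening: 0.0199
gripper_force: 30.0
```

>>> send_rows(increments=[[[-0.001,-0.015,0.06,0],[-0.003,-0.04,0.12,0],[-0.006,-0.075,0.18,0],[-0.009,-0.12,0.24,0],[-0.014,-0.175,0.295,0],[-0.019,-0.24,0.34,0],[-0.024,-0.31,0.375,0],[-0.03,-0.385,0.395,0],[-0.036,-0.46,0.4,0],[-0.042,-0.54,0.4,0],[-0.049,-0.62,0.4,0],[-0.051,-0.65,0.39,0]]])

```text
clock: 7.95
tool_pos: [0.5239, -0.0018, 0.1924]
orientation: [180.0, -0.0, -94.6]
force: [-0.6, -0.0, -1.8]
opening: 0.0199
gripper_force: 30.0
```

>>> send_rows(increments=[[[0,-0.03,0,0],[0,-0.03,0,0],[0,0.1,0.05,0],[0.01,0.3,0.05,0],[0.02,0.6,0.0,0],[0.02,0.65,0,0],[0.02,0.65,0,0]]])

```text
clock: 8.82
tool_pos: [0.528, 0.1303, 0.1924]
orientation: [180.0, -0.0, -94.4]
force: [0.7, -0.2, -1.5]
opening: 0.0198
gripper_force: 30.0
```

```bash
python3 look.py b.png
```

```text
top tip 0.59 [167.4 281.6] [0.529  0.0133 0.1045]
side tip 0.83 [178.7 274.6] [0.5396 0.1224 0.1045]
side tip 0.58 [162.1 186.1] [0.2565 0.2292 0.1045]
[0.5282 0.1284 0.1928] [-179.99    0.    -94.56] 9.025
exp tip [0.519  0.0138 0.1988] (np.float64(165.07277906238028), np.float64(282.7295578473095)) (np.float64(179.5371671913051), np.float64(274.92775337545436))
```

View pics/b.png

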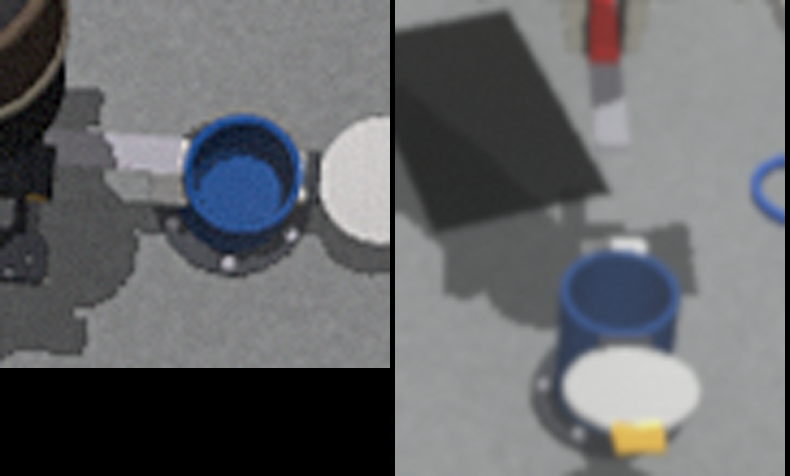

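The cover lies open, white side up, with its tab at side (272,246). The bore is visible, its mouth centred at top (296,169.5). Next I lay the blade back.

>>> send_rows(increments=[[[-0.1,0.3,-0.2,0.1],[-0.307,0.6,-0.4,0.235],[-0.307,0.916,-0.6,0.235],[-0.307,0.916,-0.75,0.235],[-0.307,0.916,-0.85,0.235],[-0.307,0.916,-0.88,0.235],[-0.307,0.916,-0.905,0.235],[-0.307,0.916,-0.905,0.235],[-0.307,0.916,-0.908,0.235]]])

```text
clock: 10.15
tool_pos: [0.4674, 0.3127, 0.0121]
orientation: [-179.9, 0.1, -74.3]
force: [0.1, 1.1, -1.2]
opening: 0.0195
gripper_force: 30.0
```

>>> send_rows(increments=[[[0,0,-0.004,0],[0,0,-0.008,0],[0,0,-0.008,0]]])

```text
clock: 10.52
tool_pos: [0.4669, 0.3127, 0.0099]
orientation: [-180.0, 0.0, -74.3]
force: [-1.2, -1.6, 4.5]
opening: 0.0196
gripper_force: 30.0
```

>>> send_rows(increments=[[[0,0,0,0],[0,0,0,0],[0,0,0,0],[0,0,0.1,0],[0,0,0.4,0],[0,0,0.8,0],[0,0,1,0],[0,0,1,0]]], jaw=0.6)

```text
clock: 11.52
tool_pos: [0.4687, 0.3145, 0.2149]
orientation: [-179.5, 0.3, -74.3]
force: [0.0, -0.4, -0.6]
opening: 0.0526
gripper_force: 0.0
```

```bash
python3 - <<'E'
from h import *
a=snap('top','t2.png');b=snap('side','s2.png')
for t,z in(('brush_grip',.183),('bore_mouth',.11),('bore_floor',.01),('brush',.008),('pot',0),('blade',.004),('blade_tip',.016)):
    for n in('top','side'):
        for r in ctrl.spot_point(t,n)[:1]: print(t,n,round(r['conf'],2),np.round(r['pixel'],1),atz(n,r['pixel'],z).round(4))
P={}
for n,im in(('top',a),('side',b)):
    hsv=cv2.cvtColor(im,cv2.COLOR_RGB2HSV).astype(int);H,S,V=hsv[...,0],hsv[...,1],hsv[...,2]
    m=(H>5)&(H<18)&(S>130)&(V>70); r=np.zeros(m.shape,bool)
    if n=='top': r[125:175,380:430]=1
    else: r[270:325,305:350]=1
    p=np.argwhere(m&r); print(n,'orange',p.min(0),p.max(0),p.mean(0),len(p)); P[n]=p.mean(0)
    blue=(H>100)&(H<125)&(S>120)&(V>60)
    for q in [(0.183)]: print(atz(n,p.mean(0),.178).round(4))
    for zz in(.133,.178,.223): print(zz,np.round(proj(n,[.5815,-.326,zz]),1))
c=[a[125:185,370:430],a[145:195,270:320],b[265:355,285:355]]
c=[cv2.resize(k[:,:,::-1],None,fx=260/k.shape[1],fy=260/k.shape[1],interpolation=2) for k in c];h=max(k.shape[0] for k in c)
cv2.imwrite('pics/c.png',np.hstack([cv2.copyMakeBorder(k,0,h-k.shape[0],0,5,0) for k in c]))
E
```

```text
brush_grip top 0.79 [145.9 410.1] [ 0.5719 -0.3316  0.183 ]
brush_grip side 0.94 [288.2 325.8] [ 0.5803 -0.3222  0.183 ]
bore_mouth top 0.69 [170.7 296.9] [ 0.5182 -0.03    0.11  ]
bore_mouth side 0.57 [212.  277.9] [ 0.5271 -0.027   0.11  ]
bore_floor top 0.7 [174.2 292.4] [ 0.524  -0.0231  0.01  ]
bore_floor side 0.89 [232.5 278.1] [ 0.5354 -0.0204  0.01  ]
brush side 0.94 [329.4 311.6] [ 0.5713 -0.3298  0.008 ]
pot top 0.6 [158.7 389.2] [ 0.5719 -0.3234  0.    ]
pot side 0.76 [331.9 313.3] [ 0.576  -0.3328  0.    ]
blade top 0.78 [193.9 177. ] [0.4661 0.332  0.004 ]
blade side 0.59 [163.5 245.8] [0.4655 0.3292 0.004 ]
blade_tip top 0.64 [263.8 162.9] [0.2539 0.3689 0.016 ]
blade_tip side 0.5 [184.8 259.3] [0.5012 0.1935 0.016 ]
top orange [138 402] [151 417] [143.25806452 411.59677419] 62
[ 0.5802 -0.3376  0.178 ]
0.133 [146.4 402.5]
0.178 [142.8 407.3]
0.223 [139.  412.5]
side orange [278 318] [306 332] [291.27876106 324.91150442] 226
[ 0.5781 -0.3264  0.178 ]
0.133 [301.7 323.2]
0.178 [291.  326.4]
0.223 [279.3 330. ]
```

View pics/c.png

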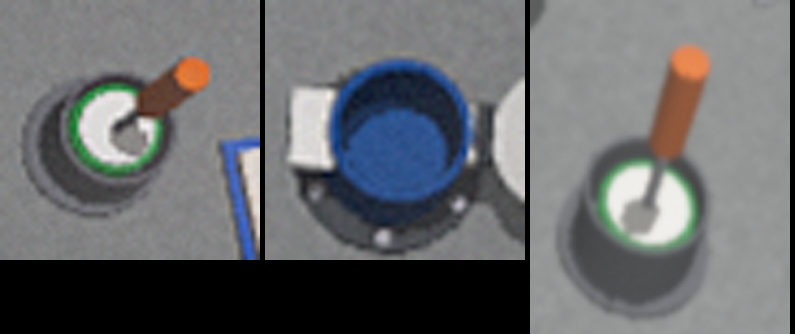

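The left panel shows the brush handle top at top (413.7,141.7) and the head at (396.8,153.9). The middle panel shows the mouth at (295.6,169.6). The right panel shows the handle top at side (327.7,281.5).

```bash
python3 - <<'E'
from h import *
for s,n,p,z in(('htop','top',(141.7,413.7),.223),('htop','side',(281.5,327.7),.223),('hbot','top',(148.4,403.1),.133),('head','top',(153.9,396.8),.058),('head','side',(265+204/3.714-.4,285+(648-530)/3.714-.4),.058),('mouth','top',(169.6,295.6),.11),('mouth','side',(212.2,276.5),.11),('pottop','top',(125+128/4.333-.4,370+118/4.333-.4),.07),('pottop','side',(265+198/3.714-.4,285+(647-530)/3.714-.4),.07)):
    print(s,n,atz(n,p,z).round(4))
E
```

```text
htop top [ 0.5743 -0.3289  0.223 ]
htop side [ 0.5756 -0.3306  0.223 ]
hbot top [ 0.5758 -0.3275  0.133 ]
head top [ 0.5752 -0.3308  0.058 ]
head side [ 0.5761 -0.3297  0.058 ]
mouth top [ 0.5214 -0.0263  0.11  ]
mouth side [ 0.5229 -0.0275  0.11  ]
pottop top [ 0.5721 -0.3274  0.07  ]
pottop side [ 0.5733 -0.3315  0.07  ]
```

>>> send_rows(increments=[[[0.1,-0.3,0.25,0],[0.2,-0.6,0.25,0],[0.2,-0.9,0.25,0],[0.2,-1,0.25,0]]])

```text
clock: 12.82
tool_pos: [0.5067, 0.1101, 0.2599]
orientation: [-180.0, 0.0, -74.4]
force: [-0.2, 0.7, 0.2]
opening: 0.0522
gripper_force: 0.0
```

>>> send_rows(increments=[[[0.1,-0.3,0,0],[0.2,-0.6,0,0],[0.2,-0.9,0,0],[0.2,-1,0,0]]])

```text
clock: 13.32
tool_pos: [0.5464, -0.0905, 0.2592]
orientation: [180.0, -0.0, -74.5]
force: [-0.5, 0.8, -0.2]
opening: 0.0524
gripper_force: 0.0
```

>>> send_rows(increments=[[[0.05,-0.3,0,0],[0.13,-0.6,0,0],[0.13,-0.9,0,0],[0.13,-1,0,0],[0.13,-1,0,0],[0.13,-1,0,0]]])

```text
clock: 14.08
tool_pos: [0.5728, -0.2866, 0.2594]
orientation: [-180.0, 0.0, -74.3]
force: [-0.1, 0.4, -0.1]
opening: 0.0527
gripper_force: 0.0
```

>>> send_rows(increments=[[[0.011,-0.216,0,0],[0.011,-0.216,0,0],[0.011,-0.216,-0.1,0],[0.011,-0.216,-0.25,0],[0.011,-0.216,-0.4,0],[0.011,-0.216,-0.462,0],[0.011,-0.216,-0.462,0]]])

```text
clock: 14.95
tool_pos: [0.575, -0.3297, 0.1668]
orientation: [180.0, 0.0, -74.2]
force: [1.0, -0.6, 0.9]
opening: 0.0522
gripper_force: 0.0
```

>>> send_rows(increments=[[[0,0,0,0],[0,0,0,0],[0,0,0,0],[0,0,0,0],[0,0,0,0]]], jaw=0.0)

```text
clock: 15.58
tool_pos: [0.5751, -0.3308, 0.1673]
orientation: [-180.0, -0.0, -74.3]
force: [0.7, 1.2, 2.1]
opening: 0.0216
gripper_force: 30.0
```

>>> send_rows(increments=[[[0,0,0.15,0],[0,0,0.4,0],[0,0,0.7,0],[0,0,0.8,0],[-0.05,0.25,0.8,0],[-0.13,0.5,0.8,0],[-0.2,0.75,0.8,0],[-0.265,0.99,0.8,0]]])

```text
clock: 16.58
tool_pos: [0.521, -0.1312, 0.3267]
orientation: [180.0, 0.0, -74.3]
force: [0.3, 0.5, -0.5]
opening: 0.0212
gripper_force: 30.0
```

>>> send_rows(increments=[[[0,0.25,0,0],[0,0.522,0,0],[0,0.522,0,0],[0,0.522,0,0],[0,0.522,0,0]]])

```text
clock: 17.2
tool_pos: [0.5218, -0.0291, 0.3268]
orientation: [180.0, -0.0, -74.4]
force: [-0.3, 0.5, -0.7]
opening: 0.0212
gripper_force: 30.0
```

```bash
python3 - <<'E'
from h import *
a=snap('top');b=snap('side')
p=ctrl.get_obs();t=p['tool_pos'];print(t.round(4),p['force'].round(2),p['clock'])
for n in('top','side'):
    print(n,'exp bottom',np.round(proj(n,t-[0,0,.159]),1),'head top',np.round(proj(n,t-[0,0,.109]),1))
    for r in ctrl.spot_point('brush',n)[:1]: print('brush',n,round(r['conf'],2),np.round(r['pixel'],1),atz(n,r['pixel'],t[2]-.159).round(4))
c=[a[130:210,250:330],b[150:260,230:330]]
c=[cv2.resize(k[:,:,::-1],None,fx=390/k.shape[1],fy=390/k.shape[1],interpolation=2) for k in c];h=max(k.shape[0] for k in c)
cv2.imwrite('pics/d.png',np.hstack([cv2.copyMakeBorder(k,0,h-k.shape[0],0,5,0) for k in c]))
E
```

```text
[ 0.5219 -0.0292  0.3268] [ 0.35  0.92 -1.13] 17.3
top exp bottom [165.9 298. ] head top [162.6 299.4]
brush top 0.49 [168.6 299.7] [ 0.5144 -0.0337  0.1678]
side exp bottom [198.3 277.5] head top [184.9 278.8]
brush side 0.84 [199.2 279.2] [ 0.5259 -0.0331  0.1678]
```

View pics/d.png

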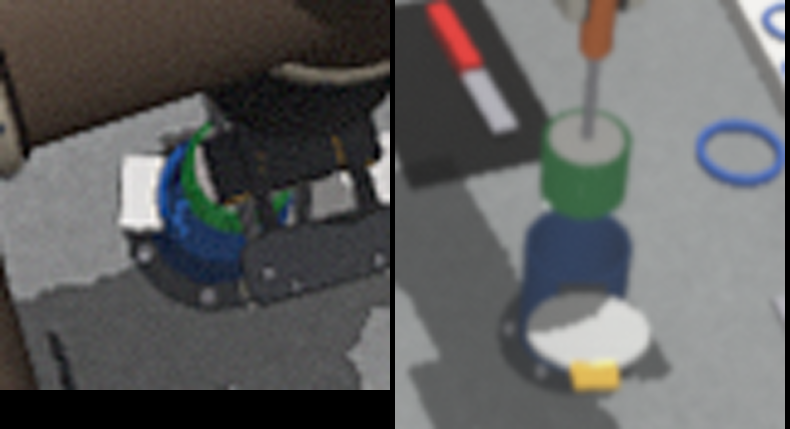

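The side panel shows the head top at (278.8,185.0), matching the prediction, so the brush hangs upright over the bore. The blade lies on the mat. Next I insert the brush.

>>> send_rows(increments=[[[0,0.007,-0.15,0],[0,0.007,-0.3,0],[0,0.007,-0.4,0],[0,0.007,-0.5,0],[0,0.007,-0.6,0],[0,0.007,-0.6,0]]])

```text
clock: 18.15
tool_pos: [0.521, -0.0275, 0.2057]
orientation: [179.8, 0.0, -74.4]
force: [-1.0, -0.4, -0.7]
opening: 0.0215
gripper_force: 30.0
```

>>> send_rows(increments=[[[0,0,-0.09,0],[0,0,-0.16,0],[0,0,-0.185,0],[0,0,-0.189,0],[0,0,-0.192,0],[0,0,-0.192,0]]])

```text
clock: 18.9
tool_pos: [0.5223, -0.0268, 0.1693]
orientation: [-179.9, -0.0, -74.3]
force: [0.2, 0.1, 2.8]
opening: 0.0214
gripper_force: 30.0
```

>>> send_rows(increments=[[[0,0,0.2,0],[0,0,0.4,0],[0,0,0.45,0],[0,0,0.45,0],[0,0,0.45,0],[0,0,0.25,0],[0,0,0.08,0],[0,0,0.02,0],[0,0,0,0],[0,0,0,0],[0,0,0,0]]])

```text
clock: 20.27
tool_pos: [0.5224, -0.0269, 0.1691]
orientation: [-180.0, -0.0, -74.3]
force: [0.3, 0.5, 2.5]
opening: 0.0218
gripper_force: 30.0
```

>>> send_rows(increments=[[[0,0,0.2,0],[0,0,0.4,0],[0,0,0.45,0],[0,0,0.45,0],[0,0,0.45,0],[0,0,0.25,0],[0,0,0.08,0],[0,0,0.02,0],[0,0,0,0],[0,0,0,0],[0,0,0,0]]])

```text
clock: 21.65
tool_pos: [0.5224, -0.0268, 0.169]
orientation: [-180.0, -0.0, -74.3]
force: [0.4, 0.2, 1.4]
opening: 0.0212
gripper_force: 30.0
```

>>> send_rows(increments=[[[0,0,0.2,0],[0,0,0.45,0],[0,0,0.7,0],[0,0,0.8,0],[0,0,0.8,0],[0.04,-0.25,0.8,0],[0.09,-0.5,0.8,0],[0.13,-0.75,0.8,0],[0.17,-1,0.8,0]]])

```text
clock: 22.78
tool_pos: [0.5556, -0.2282, 0.3267]
orientation: [179.9, 0.1, -74.3]
force: [1.0, 0.3, -0.2]
opening: 0.0214
gripper_force: 30.0
```

>>> send_rows(increments=[[[0.05,-0.25,0,0],[0.089,-0.517,0,0],[0.089,-0.517,0,0],[0.089,-0.517,0,0],[0.089,-0.517,-0.2,0],[0.089,-0.517,-0.4,0],[0.089,-0.517,-0.6,0],[0.089,-0.517,-0.7,0],[0.089,-0.517,-0.77,0],[0.089,-0.517,-0.79,0],[0.089,-0.517,-0.79,0]]])

```text
clock: 24.15
tool_pos: [0.5741, -0.3301, 0.1712]
orientation: [-180.0, -0.0, -74.3]
force: [0.3, -0.6, -1.6]
opening: 0.0214
gripper_force: 30.0
```

>>> send_rows(increments=[[[0,0,-0.01,0],[0,0,-0.018,0],[0,0,-0.021,0],[0,0,-0.021,0]]])

```text
clock: 24.65
tool_pos: [0.574, -0.3305, 0.1671]
orientation: [-180.0, -0.0, -74.3]
force: [-0.8, -0.3, 3.2]
opening: 0.0216
gripper_force: 30.0
```

Contact with the pot floor. Next I release the brush and rise.

>>> send_rows(increments=[[[0,0,0,0],[0,0,0,0],[0,0,0,0],[0,0,0.1,0],[0,0,0.25,0],[0,0,0.5,0],[0,0,0.6,0],[-0.2,0.3,0.6,0],[-0.5,0.6,0.6,0],[-0.6,0.9,0.6,0],[-0.6,0.9,0.6,0],[-0.6,0.9,0.6,0]]], jaw=0.6)

```text
clock: 26.15
tool_pos: [0.453, -0.1488, 0.2872]
orientation: [-179.9, -0.0, -74.1]
force: [-0.0, -1.4, 0.9]
opening: 0.0526
gripper_force: 0.0
```

```bash
python3 - <<'E'
from h import *
a=snap('top');b=snap('side')
print(ctrl.get_obs()['clock'],ctrl.get_obs()['force'].round(1))
c=[a[90:300,110:430],b[110:360,130:400]]
c=[cv2.resize(k[:,:,::-1],None,fx=395/k.shape[1],fy=395/k.shape[1],interpolation=2) for k in c];h=max(k.shape[0] for k in c)
cv2.imwrite('pics/e.png',np.hstack([cv2.copyMakeBorder(k,0,h-k.shape[0],0,5,0) for k in c]))
E
```

```text
26.25 [ 0.1  0.6 -0.3]
```

View pics/e.png

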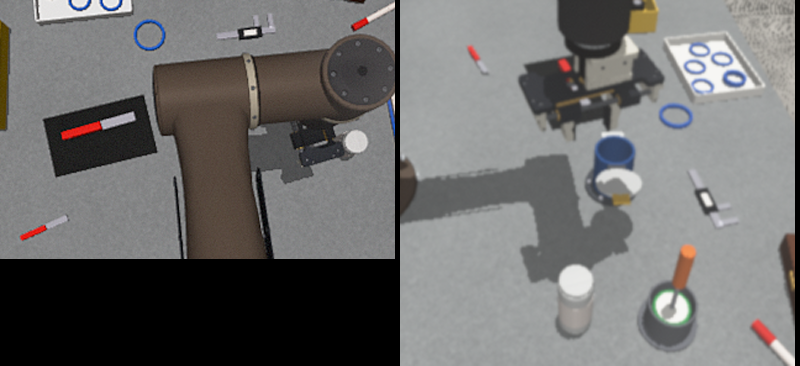

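The picture shows the blade on the mat, the cover open, the brush standing in its pot and the bystanders in place. The robot touches nothing, so I hand the job in.

```bash
python3 -c "
from plant import ctrl
print(ctrl.close_job())"
```

```text
the job is handed in; nothing more can be done
None
```

The job is handed in at about 26 s of the 67 s allowed: the cover is open, the blade is back on the mat, the bore was scrubbed to the bottom three times, the brush stands in its pot, and the can, seal ring and caliper looked undisturbed in the last pictures.

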